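# Lock the rod socket into the bench rail

### The job

Take the blue twist-lock rod socket out of its rack and lower its foot into the slot of the aluminium bench rail, near the green end, until the flange sits on the rail. Slide it along the slot towards the red end until you feel it come up against the hidden stop, gently and keeping it upright, then give it a quarter turn there so that its foot locks crosswise under the rail, let go and back away. Leave the grey spare and the other things on the bench alone.

Things in the scene. Friction and masses are not known exactly. Their poses are not given: they have to be found in the camera images.
- socket_grip (a point): Centre of the blue plastic grip block of the twist-lock rod socket (loose, upright, about 0.16 kg). Block: 30 mm along its x, 16 mm along y, 38 mm tall, this point half-way up; z up; same either way round. On top a steel collar 14 mm across, 4 mm high. Right below the block a round flange, 34 mm across, 6 mm thick, its underside 25 mm below this point.
- socket_foot (a point): Underside centre of the blue socket's steel T foot, 45.5 mm straight below socket_grip. The foot is 32 mm along x (same long axis as the block), 10 mm along y, 10 mm tall; ends rounded, lowest 3 mm tapered to 7 mm wide. A round neck, 9 mm across, 10.5 mm long, joins it to the flange.
- spare_grip (a point): The same point of the grey spare socket, of the same shape, in the other well of the rack. Leave it in the rack.
- rack: White plastic rack fixed to the bench, 130 (x) by 60 (y) by 30 mm tall, origin at the centre of its underside. Two wells, 40 by 18 mm (long along x), at x = -32 and +32 mm; a socket stands in each, flange on the rack's top, foot down in the well: lift it straight up by at least 25 mm. Which socket is in which well varies.
- slot (a point): Middle of the slot in the fixed aluminium bench rail (324 mm along x, 56 wide), at the rail's top face, 28 mm above the bench. +x points to its red end, -x to the green end, z up. Slot 13 mm wide, open from x = -90 to +90 mm; lips 8 mm thick. With the flange on the rail, the foot is under the lips with 2.5 mm of play up and 1.5 mm down.
- slot_entry (a point): Point on the slot, same axes as slot, 60 mm from its middle to the green end: a good place to lower the socket in, foot along the slot (15 mm either way will do). Here the channel under the lips is as narrow as the slot, so the foot can slide but not turn. Be gentle: under 15 N against the stop, under 40 N on the rail; keep it upright within 8 degrees.
- rail: The rail, origin under its middle. Its hidden lock bay (36 by 36 mm, under the lips) has its centre anywhere from x = 0 to +75 mm, differing each time. The bay's red-side wall is the rigid stop: the foot sliding from the green end meets it 2 mm past the bay's centre. Only within about 2 mm of the bay's centre can the foot turn, either way, across the slot.
- jug: White beaker with two pipettes, 86 mm across, 110 mm tall without the pipettes, origin at its foot; bystander.
- reagent: Amber reagent bottle 66 mm across, 150 mm tall, origin at its foot; bystander.
- flask: Stoppered glass flask 68 mm across, 145 mm tall, origin at its foot; bystander.
- dish: White shallow dish 90 mm across, 16 mm tall, origin at its foot; bystander.
- jar: White jar with blue cap, 60 mm across, 70 mm tall, origin at its foot; bystander.

How it is judged:
On the way:
1. the socket's foot is down in the slot, lengthwise, in the green half (z of socket_grip in the frame of slot below 0.03 m and x of socket_grip in the frame of slot between -0.085 and -0.015 m and y of socket_grip in the frame of slot between -0.006 and 0.006 m and angle between the x axis of socket_grip and the x axis of slot, either way round below 0.3 rad), for 0.1 s.
At the end, for the whole second after the job is handed in: The blue socket stands upright (within 7 degrees) and still in the rail's slot, its flange down on the rail (within 4 mm), its foot turned across the slot (within 12 degrees of square) in the lock bay, and nothing holds it (angle between the x axis of socket_grip and the y axis of slot, either way round below 0.22 rad and z of socket_grip in the frame of slot between 0.02 and 0.029 m and x of socket_grip in the frame of slot between -0.01 and 0.087 m and y of socket_grip in the frame of slot between -0.006 and 0.006 m and angle between socket_grip's own z axis and vertical below 0.12 rad and linear speed of socket below 0.02 m/s); the robot touches nothing.
It fails at once if the socket is forced against the rail with more than 40 N (contact force between socket and rail above 40 N).
It fails at once if past the green half, sliding, the socket is pushed against the stop with more than 15 N (contact force between socket and rail above 15 N and x of socket_grip in the frame of slot above -0.01 m and angle between the x axis of socket_grip and the x axis of slot, either way round below 0.12 rad).
It fails at once if the socket is tipped by more than 8 degrees (angle between socket_grip's own z axis and vertical above 0.14 rad).
It fails at once if the grey spare is taken or knocked out of its place (distance of spare_grip from where it was at the start of the episode above 0.02 m).
It fails at once if a bystander is moved by more than 30 mm (distance of any of jug, reagent, flask, dish, jar from where it was at the start of the episode above 0.03 m).
It also fails if it takes over 58 s, if anything falls off the work surface, if the arm or the gripper's body presses on something with over 40 N, if the wrist force passes 120 N, or if a joint passes its speed limit or range.

### The arm

A 6-joint arm with a two-finger parallel gripper is mounted at the origin on the work surface. World frame = base frame: x ahead of the robot, y to its left, z up, the work surface at z = 0. Lengths are in m, angles in rad, forces in N, time in s.
With the tool pointing down it reaches from about 0.225 to 0.725 m from the base axis. Payload 3.1 kg.
Tool frame: the origin (TCP) lies on the centre line of the jaws, within the pads' length; the fingertips stand 14 mm ahead of it and the grasp point (between the pads) lies 5 mm behind it (manip.tip_reach is the x of the fingertips in the tool frame, in m); x points along the fingers, y is the direction in which the jaws open and shut, and the axes are right-handed (so a half turn about x gives the same grasp; the last joint's range is limited). The gripper opens to 85 mm and grips with 20 to 120 N. Pads are 22 mm wide; open, the fingers measure 114 mm over their backs; the gripper's body (76 mm by 85 mm) begins 54 mm behind the grasp point. The pads swing forward as they close: fully open they stand 13 mm farther back than shut.
Start: joints at [1.165, 0.048, 0.099, 1.622, 0, 1.443], TCP at [0.144, 0.505, 0.245] pointing down, gripper open.
Joint ranges: [-2.91, 2.91], [-0.99, 1.94], [-1.21, 1.42], [-2.12, 2.29], [-1.49, 1.47], [-3.14, 3.14]. Speed limits (rad/s): [2.79, 2.79, 3.14, 3.14, 3.14, 3.14].

### API

Orientations are given as a unit quaternion [w, x, y, z].
In Python, from rig import manip gives the robot as it stands.
- The arm moves only by the shell command python3 -m jog 'ROWS' [FORCE]. ROWS is JSON, a list that holds one entry, the list of rows, each a list of 7 numbers: the gripper's target within -1 to 1 (fully open at 1, half-way at 0, shut at -1), then the shift along the tool's x, y, z in mm, then the turn, a rotation vector about the tool's x, y, z in degrees. In form: [[[claw, tx, ty, tz, rx, ry, rz], ...]]. A call has 1 to 20 rows; each row shifts and turns the pose as measured when the row begins, along the tool's axes as they then stand; what a row does not reach is not made up. A row lasts 1/8 s, in which the tool goes at most 62.5 mm and 10.7 degrees, less where a joint would pass 70% of its speed; a pose out of reach is approached as far as the arm can. A call with a gripper value outside its range is refused whole. The fingers move at their own pace and stop on an object; FORCE is the grip in N (left out, the last holds). Time passes only in rows, so rows that do not move let the fingers close. It gives the time, the measured TCP pose, the force and the opening at its end, in the units of the state.
- manip.sense(): the state, without advancing time (a new reading comes with each control period).
- manip.camera(name): name is "scene" or "side" or "wrist"; returns the picture (384x512x3 uint8, red, green, blue); there is no depth.
- manip.camera_params(name): a dict with "K" (3x3 intrinsics, pixels), "world_from_camera" (4x4, takes a point from camera to world coordinates). Camera axes: x right, y down, z forward; pixel columns grow to the right and rows downward; lengths in m; the calibration is good to about 2 mm. A picture is of the moment at which its call begins: read the wrist's pose just before it. camera_params takes no time and is no camera call; for the wrist camera it gives the pose at the moment of the call.
- manip.finish_job(): hands the job in, once; it reports no verdict.
The state is a dict: "t": time; "qpos": joint angles; "qvel": joint speeds; "joint_efforts": joint torques, N m; "tool_pos": TCP position; "tool_rot": TCP orientation; "force": force on the tool from outside, world axes, zero at the start; "moment": the same for the moment, N m; "finger_gap": finger opening in m.
Only numpy, scipy, OpenCV 4.12 (cv2) and the standard library are available. Lean on these libraries where they do the work, as an engineer would, in place of code of your own. Each camera call takes 0.05 s, during which the arm holds its last target. There are 200 camera calls.

## Working session

There is one attempt and no reset: what is moved stays moved. The work goes in short steps, Python scripts to look and compute and a shell command to move; the robot and the scene stay as the last step left them, time stands still between calls to the robot, and variables do not carry over. Pictures are saved under pics/ and viewed, about 8 in all and at most 12, crops included, and the job is handed in when it is done.

```bash
mkdir -p pics; ls
python3 - <<'E'
from rig import manip
import cv2,numpy as np
s=manip.sense();print(s)
for n in("scene","side"):
    im=manip.camera(n);cv2.imwrite(f"pics/{n}0.png",im[:,:,::-1]);p=manip.camera_params(n);print(n,p["K"],p["world_from_camera"])
a=[cv2.imread(f"pics/{n}0.png") for n in("scene","side")]
cv2.imwrite("pics/both0.png",cv2.resize(np.vstack(a),None,fx=.78,fy=.78))
E
```

```text
pics
{'t': 0.0, 'qpos': array([ 1.16516333e+00,  4.86983480e-02,  9.75620900e-02,  1.62197719e+00,
       -5.10052347e-05,  1.44298875e+00]), 'qvel': array([ 0.00025292,  0.00075935,  0.0004151 , -0.00105183,  0.00059373,
       -0.00066809]), 'joint_efforts': array([ 6.28345006e-04, -3.38780379e+01,  3.20014751e+01,  2.02864897e-02,
       -2.31407812e-04, -2.88581020e-06]), 'tool_pos': array([0.1437879 , 0.50431908, 0.24412644]), 'tool_rot': array([ 0.70009632,  0.09711542,  0.70049338, -0.09870544]), 'force': array([-1.01679377,  0.19254922,  0.36700126]), 'moment': array([ 0.0187783 , -0.00264513, -0.01261171]), 'finger_gap': 0.08558950241197003}
scene [[387.89348654   0.         253.57389266]
 [  0.         387.89348654 192.19803198]
 [  0.           0.           1.        ]] [[-0.78047809  0.48610163 -0.39314012  0.92538786]
 [ 0.6249795   0.6226998  -0.47079251  0.51958488]
 [ 0.01595527 -0.61314775 -0.7898071   0.95163405]
 [ 0.          0.          0.          1.        ]]
side [[477.28413717   0.         253.30911697]
 [  0.         477.28413717 198.88543413]
 [  0.           0.           1.        ]] [[ 0.93960066 -0.15835606  0.30343691 -0.02263306]
 [-0.34182035 -0.4797049   0.80811017 -1.36711084]
 [ 0.01759103 -0.86302176 -0.50486037  0.92229265]
 [ 0.          0.          0.          1.        ]]
```

View pics/both0.png

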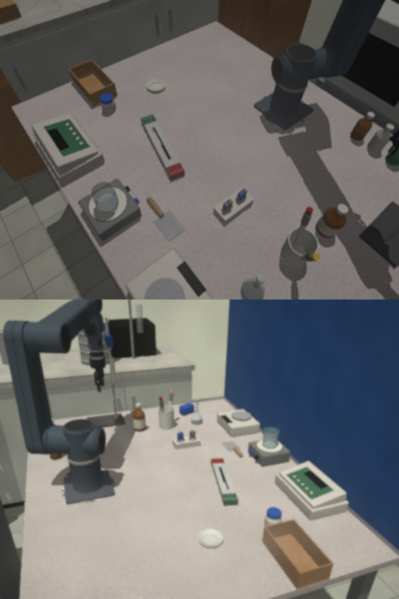

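```bash
cat > h.py <<'E'
from rig import manip
import cv2,numpy as np
def ray(n,uv,P=None):
    p=P or manip.camera_params(n);T=np.array(p["world_from_camera"]);d=T[:3,:3]@np.linalg.solve(np.array(p["K"]),[uv[0],uv[1],1.]);return T[:3,3],d
def onz(n,uv,z,P=None):
    o,d=ray(n,uv,P);return o+d*(z-o[2])/d[2]
def two(a,b):
    (o1,d1),(o2,d2)=a,b
    s=np.linalg.lstsq(np.c_[d1,-d2],o2-o1,rcond=None)[0];p,q=o1+s[0]*d1,o2+s[1]*d2
    return (p+q)/2,np.linalg.norm(p-q)
def blobs(im,lo,hi,amin=15):
    h=cv2.cvtColor(im,cv2.COLOR_BGR2HSV);m=cv2.inRange(h,lo,hi)
    n,l,st,c=cv2.connectedComponentsWithStats(m);return [(st[i,4],c[i].round(1),st[i,:4]) for i in range(1,n) if st[i,4]>=amin],l
E
python3 - <<'E'
from h import *
R={}
for n in("scene","side"):
    im=cv2.imread(f"pics/{n}0.png")
    for c,lo,hi in(("red",(0,120,60),(6,255,255)),("red2",(172,120,60),(180,255,255)),("green",(60,80,30),(90,255,255)),("blue",(105,120,60),(125,255,255))):
        for a,ce,bb in blobs(im,lo,hi)[0]:
            if a<3000: print(n,c,a,ce,bb,onz(n,ce,.028 if c!="blue" else .055).round(3))
a=cv2.imread("pics/scene0.png")[140:290,170:340];b=cv2.imread("pics/side0.png")[155:265,210:330]
cv2.imwrite("pics/c1.png",cv2.resize(a,None,fx=4,fy=4,interpolation=2))
cv2.imwrite("pics/c2.png",cv2.resize(b,None,fx=5,fy=5,interpolation=2))
E
```

```text
scene red 84 [222.5 215.1] [214 210  17  12] [ 0.588 -0.021  0.028]
scene red 49 [226.4 221.7] [218 218  18   8] [0.593 0.004 0.028]
scene red 46 [396.2 269.3] [393 266   8   8] [0.33  0.4   0.028]
scene green 849 [ 87.  175.7] [ 58 154  55  45] [ 0.831 -0.398  0.028]
scene green 170 [505.  203.2] [496 190  16  21] [-0.101  0.464  0.028]
scene blue 159 [135.6 125.4] [128 120  16  12] [ 0.614 -0.48   0.055]
side red 37 [278.5 206.4] [272 205  12   4] [ 0.583 -0.015  0.028]
side green 446 [398.1 235.6] [377 217  47  36] [ 0.888 -0.312  0.028]
side blue 106 [139.5  51.8] [135  45   9  15] [0.435 2.334 0.055]
side blue 162 [238.7 139.6] [231 133  16  14] [0.618 0.546 0.055]
side blue 30 [231.  175.3] [229 172   5   7] [0.478 0.221 0.055]
side blue 16 [321.5 194. ] [320 192   4   5] [ 0.749 -0.024  0.055]
side blue 170 [351.  273.2] [343 267  17  13] [ 0.62  -0.462  0.055]
```

View pics/c1.png

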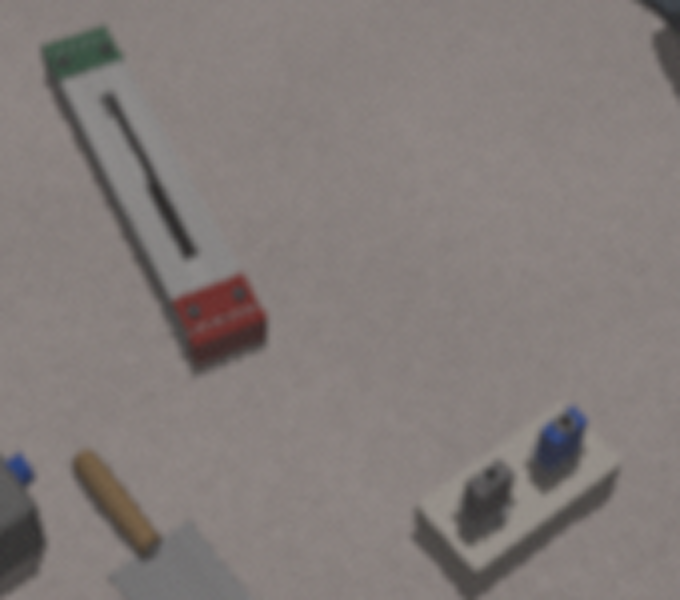

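The crop (×4, offset 170,140) shows the rail with its slot from crop (108,96) to (192,255), its green end top left and red end below. The rack is at bottom right, with the blue socket at (562,435) and the grey one at (487,490).

Run:
```python
from h import *
def f(x,y,z):return onz("scene",(170+(x+.5)/4-.5,140+(y+.5)/4-.5),z)
for k,x,y,z in[("slotG",108,96,.028),("slotR",192,255,.028),("gl",43,47,.028),("gr",107,28,.028),("r1",265,318,.028),("r2",190,345,.028),("rk1",416,508,.03),("rk2",475,572,.03),("rk3",620,462,.03),("rk4",565,402,.03),("bluecollar",568,420,.078),("greycollar",492,470,.078)]:
    print(k,f(x,y,z).round(4))
s=manip.sense();P=manip.camera_params("wrist");T=np.array(P["world_from_camera"])
from scipy.spatial.transform import Rotation as Ro
w=s["tool_rot"];Rt=Ro.from_quat([*w[1:],w[0]]).as_matrix();print("tool",Rt.round(3),"cam in tool",(Rt.T@(T[:3,3]-s["tool_pos"])).round(4),(Rt.T@T[:3,:3]).round(3),P["K"])
```

```text
slotG [ 0.5367 -0.2327  0.028 ]
slotR [ 0.5751 -0.0636  0.028 ]
gl [ 0.5487 -0.3102  0.028 ]
gr [ 0.4955 -0.2963  0.028 ]
r1 [0.5664 0.0139 0.028 ]
r2 [ 6.218e-01 -4.000e-04  2.800e-02]
rk1 [0.5795 0.1953 0.03  ]
rk2 [0.5792 0.2528 0.03  ]
rk3 [0.4499 0.2541 0.03  ]
rk4 [0.4467 0.1976 0.03  ]
bluecollar [0.4794 0.2254 0.078 ]
greycollar [0.5426 0.2218 0.078 ]
tool [[-0.001  0.274  0.962]
 [-0.002  0.962 -0.274]
 [-1.    -0.002 -0.   ]] cam in tool [-0.1282 -0.0004 -0.0796] [[-0.001 -0.312  0.95 ]
 [ 1.     0.001  0.001]
 [-0.001  0.95   0.312]] [[294.98543475   0.         250.39626239]
 [  0.         294.98543475 191.01702287]
 [  0.           0.           1.        ]]
```

```bash
python3 -m jog '[[[1,-30,0,0,0,0,0],[1,0,-18,40,0,0,0],[1,0,-18,40,0,0,0],[1,0,-18,40,0,0,0],[1,0,-18,40,0,0,0],[1,0,-18,40,0,0,0],[1,0,-18,40,0,0,0],[1,0,-18,40,0,0,0],[1,0,-18,40,0,0,0],[1,0,-18,40,0,0,0],[1,0,-18,40,0,0,0],[1,20,0,0,-8,0,0],[1,20,0,0,-8,0,0],[1,0,0,0,0,0,0]]]'
python3 - <<'E'
from h import *
import pickle
P=manip.camera_params("wrist");im=manip.camera("wrist")[:,:,::-1];cv2.imwrite("pics/w1.png",im);pickle.dump(P,open("w1.pkl","wb"));print(manip.sense()["tool_pos"],manip.sense()["tool_rot"])
for a,ce,bb in blobs(im,(105,120,50),(125,255,255),60)[0]:print(a,ce,bb,onz("wrist",ce,.074,P).round(4))
E
```

```text
t: 1.85
tool_pos: [0.4876, 0.2101, 0.2245]
tool_rot: [0.703, -0.007, 0.712, -0.001]
force: [-0.3, 0.4, 0.0]
finger_gap: 0.085
[0.48804844 0.21036658 0.22569742] [ 7.03331739e-01 -7.00915916e-03  7.10827025e-01 -5.26633692e-04]
223 [265. 161.] [258 153  16  19] [0.4671 0.2221 0.074 ]
105 [264.4 183.6] [257 177  16  11] [0.4897 0.2221 0.074 ]
```

View pics/w1.png

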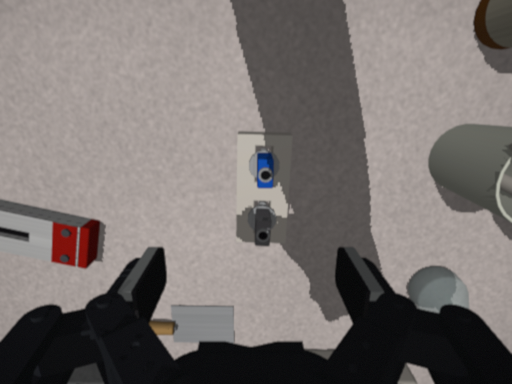

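The wrist view shows the blue block with its collar at about (265,175) and the grey collar at (263,236). The rack runs along the image's vertical axis. The red end of the rail is at left, and the jug and flask are well to the right.

Run:
```python
from h import *
import pickle
P=pickle.load(open("w1.pkl","rb"));im=cv2.imread("pics/w1.png")
a=onz("wrist",(265,175),.078,P);b=onz("wrist",(263,236),.078,P);print(a,b,b-a)
m=cv2.inRange(cv2.cvtColor(im,cv2.COLOR_BGR2HSV),(105,120,50),(125,255,255))
m[:140]=0;m[200:]=0
m=cv2.morphologyEx(m,cv2.MORPH_CLOSE,np.ones((9,9)));print(cv2.minAreaRect(cv2.findNonZero(m)))
g=cv2.cvtColor(im[145:200,240:290],cv2.COLOR_BGR2HSV)
# steel collar: low-saturation pixels inside blue hull
h=np.zeros(m.shape,np.uint8);cv2.fillPoly(h,[cv2.convexHull(cv2.findNonZero(m))],255)
s=cv2.inRange(cv2.cvtColor(im,cv2.COLOR_BGR2HSV),(0,0,0),(180,110,255))&h
y,x=np.nonzero(s);print("collar px",x.mean(),y.mean(),len(x), onz("wrist",(x.mean(),y.mean()),.078,P))
for n,c in(("scene",(311.8,244.6)),):print(onz(n,c,.078), two(ray(n,c),ray("wrist",(265,175),P)))
for p in[(237,132),(292,134)]:print(onz("wrist",p,.03,P))
```

```text
[0.4799237  0.22227928 0.078     ] [0.54462933 0.22189138 0.078     ] [ 0.06470563 -0.0003879   0.        ]
((265.020751953125, 170.02261352539062), (15.420214653015137, 34.44572067260742), 2.4895529747009277)
collar px 264.82 174.125 200 [0.47905851 0.22208382 0.078     ]
[0.47902882 0.22558927 0.078     ] (array([0.47933541, 0.22380377, 0.07726971]), np.float64(0.0033535487027590966))
[0.44462489 0.19284604 0.03      ]
[0.4460462  0.25243006 0.03      ]
```

```bash
cat >> h.py <<'E'
from scipy.spatial.transform import Rotation as Ro
def need(pos,yaw):
    s=manip.sense();w=s["tool_rot"];R=Ro.from_quat([*w[1:],w[0]]);y=np.radians(yaw)
    X=np.array([0,0,-1.]);Y=np.array([np.cos(y),np.sin(y),0]);G=Ro.from_matrix(np.c_[X,Y,np.cross(X,Y)])
    print("t",round(s["t"],2),"pos",s["tool_pos"].round(4),"shift mm",(R.inv().apply(np.array(pos)-s["tool_pos"])*1e3).round(1),"rot deg",np.degrees((R.inv()*G).as_rotvec()).round(2),"F",s["force"].round(1),"M",s["moment"].round(2),"gap",round(s["finger_gap"],4),"q6",s["qpos"][5].round(2))
E
python3 -c "
from h import *
need((.4793,.2235,.12),89.8)"
```

```text
t 1.9 pos [0.488  0.2104 0.2257] shift mm [105.6  14.3  -7.5] rot deg [ 0.73 -0.61  0.61] F [-0.9 -0.1  0. ] M [ 0.05  0.04 -0.01] gap 0.0856 q6 0.28
```

```bash
python3 -m jog '[[[1,35,7,-4,0.7,-0.6,0.6],[1,35,7,-4,0,0,0],[1,36,0,0,0,0,0],[1,0,0,0,0,0,0]]]'
python3 -c "
from h import *
need((.4793,.2235,.054),89.8)"
```

```text
t: 2.4
tool_pos: [0.4818, 0.2262, 0.1225]
tool_rot: [0.71, 0.005, 0.704, -0.003]
force: [-0.8, -0.3, 0.6]
finger_gap: 0.0852
t 2.4 pos [0.4818 0.2262 0.1225] shift mm [68.5 -3.  -3. ] rot deg [-0.4   0.46 -0.17] F [-0.8 -0.3  0.6] M [-0.03 -0.03 -0.05] gap 0.0852 q6 0.32
```

```bash
python3 -m jog '[[[1,22,-3,-3,-0.4,0.4,-0.2],[1,22,0,0,0,0,0],[1,14,0,0,0,0,0],[1,8,0,0,0,0,0],[1,0,0,0,0,0,0]]]'
python3 -c "
from h import *
need((.4793,.2235,.054),89.8)"
```

```text
t: 3.02
tool_pos: [0.4862, 0.2262, 0.0664]
tool_rot: [0.713, 0.004, 0.701, -0.001]
force: [-0.3, -0.6, -0.1]
finger_gap: 0.0857
t 3.02 pos [0.4862 0.2262 0.0664] shift mm [12.2 -2.8 -7.1] rot deg [-0.17  0.99 -0.27] F [-0.3 -0.6 -0.1] M [0.01 0.07 0.01] gap 0.0857 q6 0.32
```

```bash
python3 -m jog '[[[1,4,-3,-7,0,1,-0.3],[1,4,0,0,0,0,0],[1,4,0,0,0,0,0],[1,0,0,0,0,0,0]]]'
python3 -c "
from h import *
need((.4793,.2235,.054),89.8)"
```

```text
t: 3.52
tool_pos: [0.48, 0.2235, 0.0554]
tool_rot: [0.708, 0.002, 0.707, -0.002]
force: [0.5, -0.3, -1.1]
finger_gap: 0.0855
t 3.52 pos [0.48   0.2235 0.0554] shift mm [ 1.4  0.  -0.7] rot deg [-0.19  0.08 -0.  ] F [ 0.5 -0.3 -1.1] M [ 0.03  0.01 -0.03] gap 0.0855 q6 0.32
```

```bash
python3 -m jog '[[[-1,0,0,0,0,0,0],[-1,0,0,0,0,0,0],[-1,0,0,0,0,0,0],[-1,0,0,0,0,0,0],[-1,0,0,0,0,0,0],[-1,0,0,0,0,0,0]]]' 60
python3 -c "
from h import *
need((.4793,.2235,.11),89.8)"
```

```text
t: 4.28
tool_pos: [0.4803, 0.2236, 0.0558]
tool_rot: [0.708, 0.002, 0.706, -0.002]
force: [0.2, -0.3, -0.2]
finger_gap: 0.0154
t 4.28 pos [0.4803 0.2236 0.0558] shift mm [-54.2  -0.1  -0.9] rot deg [-0.19  0.13 -0.02] F [ 0.2 -0.3 -0.2] M [ 0.04  0.03 -0.02] gap 0.0154 q6 0.32
```

```bash
python3 -m jog '[[[-1,-10,0,0,0,0,0],[-1,-15,0,0,0,0,0],[-1,-20,0,0,0,0,0],[-1,-25,0,0,0,0,0],[-1,-25,0,0,0,0,0],[-1,-25,0,0,0,0,0],[-1,0,0,0,0,0,0]]]'
python3 -c "
from h import *
need((.54,-.12,.16),167)"
```

```text
t: 5.15
tool_pos: [0.48, 0.2236, 0.1842]
tool_rot: [0.708, 0.003, 0.706, -0.002]
force: [0.4, -1.0, -2.2]
finger_gap: 0.0153
t 5.15 pos [0.48   0.2236 0.1842] shift mm [  24.1 -343.2   62.3] rot deg [-77.39   0.22   0.11] F [ 0.4 -1.  -2.2] M [ 0.04 -0.03  0.04] gap 0.0153 q6 0.32
```

```bash
python3 -m jog '[[[-1,2,-34,6,0,0,0],[-1,2,-34,6,0,0,0],[-1,2,-34,6,0,0,0],[-1,2,-34,6,0,0,0],[-1,2,-34,6,0,0,0],[-1,2,-34,6,0,0,0],[-1,2,-34,6,0,0,0],[-1,2,-34,6,0,0,0],[-1,2,-34,6,0,0,0],[-1,2,-34,6,0,0,0],[-1,0,0,0,-9.7,0,0],[-1,0,0,0,-9.7,0,0],[-1,0,0,0,-9.7,0,0],[-1,0,0,0,-9.7,0,0],[-1,0,0,0,-9.7,0,0],[-1,0,0,0,-9.7,0,0],[-1,0,0,0,-9.7,0,0],[-1,0,0,0,-9.7,0,0],[-1,0,0,0,0,0,0]]]'
python3 - <<'E'
from h import *
import pickle
need((.54,-.12,.16),167)
P=manip.camera_params("wrist");im=manip.camera("wrist")[:,:,::-1];cv2.imwrite("pics/w2.png",im);pickle.dump(P,open("w2.pkl","wb"))
E
```

```text
t: 7.52
tool_pos: [0.5281, -0.1253, 0.1412]
tool_rot: [0.538, -0.444, 0.548, 0.462]
force: [-0.3, 1.0, -0.9]
finger_gap: 0.015
t 7.53 pos [ 0.5281 -0.1253  0.1412] shift mm [-19.1 -10.2   7.4] rot deg [ 2.7   0.25 -1.64] F [-0.3  1.  -0.9] M [ 0.02 -0.06  0.01] gap 0.015 q6 -1.75
```

View pics/w2.png

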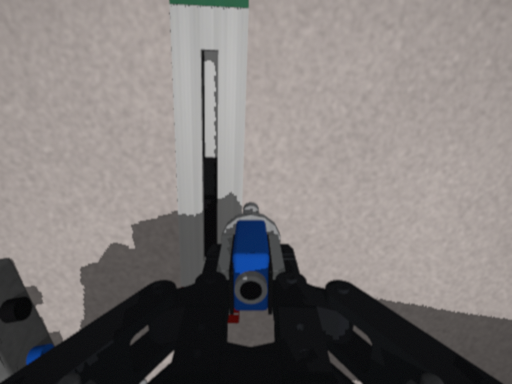

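The socket is held upright over the rail. The slot runs vertically at column ~210, from its green end at about (210,50) down past row 250, and the green cap edge is at row ~7.

Run:
```python
from h import *
import pickle
P=pickle.load(open("w2.pkl","rb"));g=cv2.cvtColor(cv2.imread("pics/w2.png"),cv2.COLOR_BGR2GRAY).astype(float)
def edges(r):
    p=g[r,195:226];d=np.diff(p)
    L=np.argmin(d[:15]);R=15+np.argmax(d[15:]);
    return 195+L+.5,195+R+.5
C=[]
for r in(53,56,58,70,100,130,160,165,170,175,180,185,190):
    l,R=edges(r);a=onz("wrist",(l,r),.028,P);b=onz("wrist",(R,r),.028,P);C.append((a+b)/2);print(r,l,R,((a+b)/2)[:2].round(4),"w",np.linalg.norm(b-a).round(4))
print(g[40:60,210].round())
C=np.array(C)[:,:2];v=cv2.fitLine(C.astype(np.float32),cv2.DIST_HUBER,0,.001,.001).ravel();u=v[:2]*np.sign(v[1]);print("yaw",np.degrees(np.arctan2(u[1],u[0])),v[2:])
rows=[i for i in range(44,56) if g[i,210]<110];e=onz("wrist",(210,rows[0]-.5),.028,P)[:2];e=v[2:]+u*np.dot(e-v[2:],u)
gc=onz("wrist",(210,6.5),.028,P)[:2];print("end",e,"mid",e+.09*u,"entry",e+.03*u, "greencap",gc,np.dot(e-gc,u))
# held block collar
print("collar",onz("wrist",(251,289),float(manip.sense()["tool_pos"][2])+.022,P))
```

```text
53 200.5 217.5 [ 0.5362 -0.2373] w 0.0126
56 200.5 217.5 [ 0.5367 -0.2353] w 0.0126
58 200.5 217.5 [ 0.537 -0.234] w 0.0126
70 200.5 217.5 [ 0.5388 -0.2259] w 0.0128
100 201.5 217.5 [ 0.5432 -0.2047] w 0.0124
130 201.5 217.5 [ 0.5483 -0.1822] w 0.0128
160 202.5 216.5 [ 0.5537 -0.1583] w 0.0116
165 202.5 216.5 [ 0.5547 -0.1541] w 0.0116
170 202.5 216.5 [ 0.5556 -0.1499] w 0.0117
175 202.5 216.5 [ 0.5566 -0.1457] w 0.0118
180 202.5 216.5 [ 0.5575 -0.1414] w 0.0118
185 202.5 216.5 [ 0.5585 -0.1371] w 0.0119
190 202.5 216.5 [ 0.5595 -0.1327] w 0.012
[178. 178. 178. 178. 177. 178. 177. 178. 172. 143.  98.  86.  94.  96.
  96.  95.  96.  96.  96. 105.]
yaw 77.4794 [ 0.5505971  -0.17257842]
end [ 0.53570664 -0.23963077] mid [ 0.55521778 -0.15177113] entry [ 0.54221035 -0.21034422] greencap [ 0.52887448 -0.26654142] 0.027751811658002386
collar [ 0.52859476 -0.12722307  0.16306346]
```

```bash
python3 -c "
from h import *
need((.5433,-.2055,.095),167.5)"
```

```text
t 7.58 pos [ 0.528  -0.1252  0.1411] shift mm [ 44.8 -30.8 -76.4] rot deg [ 2.15  0.26 -1.66] F [ 0.7 -0.5 -1.8] M [ 0.04 -0.05 -0.02] gap 0.0153 q6 -1.75
```

```bash
python3 -m jog '[[[-1,0,0,0,2.1,0.3,-1.7],[-1,10,-10,-25,0,0,0],[-1,10,-10,-25,0,0,0],[-1,10,-10,-25,0,0,0],[-1,10,0,0,0,0,0],[-1,0,0,0,0,0,0]]]'
python3 -c "
from h import *
need((.5433,-.2055,.085),167.5)"
```

```text
t: 8.32
tool_pos: [0.5396, -0.2054, 0.0975]
tool_rot: [0.554, -0.438, 0.555, 0.44]
force: [-0.0, -0.5, -2.3]
finger_gap: 0.0153
t 8.32 pos [ 0.5396 -0.2054  0.0975] shift mm [12.5 -3.6  0.7] rot deg [-0.8   0.07 -0.11] F [-0.  -0.5 -2.3] M [ 0.03  0.02 -0.03] gap 0.0153 q6 -1.82
```

```bash
python3 -m jog '[[[-1,6,-3.6,0.5,-0.8,0,-0.1],[-1,6,0,0,0,0,0],[-1,0,0,0,0,0,0]]]'
python3 - <<'E'
from h import *
need((.5433,-.2055,.085),167.5)
im=manip.camera("wrist")[:,:,::-1][100:384,120:400];im2=manip.camera("scene")[:,:,::-1][130:230,150:250]
cv2.imwrite("pics/w3.png",np.hstack([cv2.resize(im,(400,400)),cv2.resize(im2,(400,400),interpolation=2)]))
E
```

```text
t: 8.7
tool_pos: [0.5438, -0.2038, 0.0854]
tool_rot: [0.552, -0.443, 0.55, 0.443]
force: [-0.7, 0.3, -0.9]
finger_gap: 0.0151
t 8.7 pos [ 0.5438 -0.2038  0.0854] shift mm [ 0.4  0.1 -1.7] rot deg [0.13 0.09 0.03] F [-0.7  0.3 -0.9] M [-0.01 -0.01 -0.02] gap 0.0151 q6 -1.83
```

View pics/w3.png

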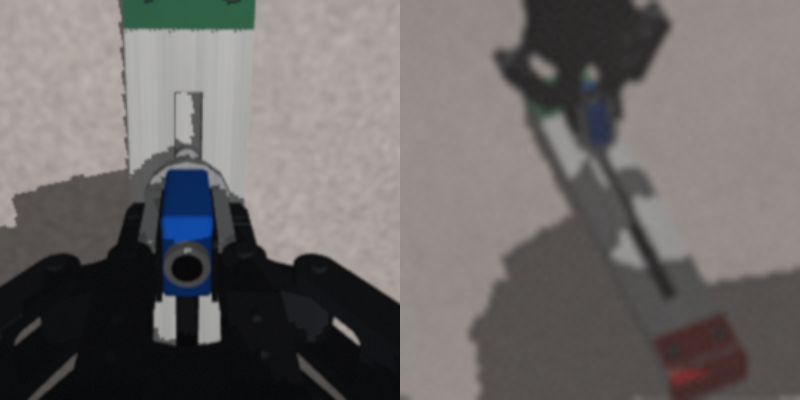

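The foot is centred over the slot and lined up with it, at crop column ~187 against a slot spanning 175–203. I'll lower it in small steps.

```bash
python3 -m jog '[[[-1,5,0,-0.8,0,0,0],[-1,4,0,0,0,0,0],[-1,3,0,0,0,0,0],[-1,3,0,0,0,0,0],[-1,0,0,0,0,0,0]]]'
python3 -c "
from h import *
need((.5433,-.2055,.055),167.5)"
```

```text
t: 9.43
tool_pos: [0.5442, -0.2051, 0.0706]
tool_rot: [0.552, -0.444, 0.55, 0.443]
force: [0.2, -0.0, -1.8]
finger_gap: 0.0153
t 9.43 pos [ 0.5442 -0.2051  0.0706] shift mm [15.6  0.9 -0.6] rot deg [0.11 0.06 0.14] F [ 0.2 -0.  -1.8] M [ 0.    0.01 -0.03] gap 0.0153 q6 -1.83
```

```bash
python3 -m jog '[[[-1,3,0.4,0,0,0,0],[-1,4,0,0,0,0,0],[-1,4,0,0,0,0,0],[-1,0,0,0,0,0,0]]]'
python3 -c "
from h import *
need((.5433,-.2055,.0545),167.5)"
```

```text
t: 9.93
tool_pos: [0.5438, -0.205, 0.0587]
tool_rot: [0.552, -0.444, 0.55, 0.443]
force: [0.3, -0.3, -2.2]
finger_gap: 0.0153
t 9.93 pos [ 0.5438 -0.205   0.0587] shift mm [ 4.2  0.4 -0.6] rot deg [0.11 0.07 0.14] F [ 0.3 -0.3 -2.2] M [ 0.03  0.02 -0.04] gap 0.0153 q6 -1.83
```

```bash
python3 -m jog '[[[-1,1.5,0,0,0,0,0],[-1,1.5,0,0,0,0,0],[-1,0,0,0,0,0,0]]]'
python3 -m jog '[[[-1,1,0,0,0,0,0],[-1,0,0,0,0,0,0]]]'
python3 -m jog '[[[-1,1,0,0,0,0,0],[-1,0,0,0,0,0,0]]]'
```

```text
t: 10.3
tool_pos: [0.544, -0.2051, 0.0557]
tool_rot: [0.552, -0.444, 0.55, 0.443]
force: [0.1, -0.2, -2.0]
finger_gap: 0.015
t: 10.55
tool_pos: [0.5441, -0.2051, 0.0548]
tool_rot: [0.552, -0.444, 0.55, 0.443]
force: [0.2, 0.3, -2.0]
finger_gap: 0.015
t: 10.8
tool_pos: [0.5443, -0.2053, 0.054]
tool_rot: [0.552, -0.444, 0.55, 0.442]
force: [0.6, 0.5, -1.8]
finger_gap: 0.0156
```

```bash
python3 -m jog '[[[-1,0.7,0,0,0,0,0],[-1,0,0,0,0,0,0]]]'
python3 -m jog '[[[-1,0.5,0,0,0,0,0],[-1,0,0,0,0,0,0]]]'
python3 -c "
from h import *
need((.5433,-.2055,.0545),167.5)"
```

```text
t: 11.05
tool_pos: [0.5443, -0.2053, 0.0539]
tool_rot: [0.552, -0.444, 0.55, 0.442]
force: [0.3, -0.2, -1.7]
finger_gap: 0.015
t: 11.3
tool_pos: [0.5443, -0.2053, 0.0539]
tool_rot: [0.552, -0.444, 0.55, 0.442]
force: [-0.6, 0.4, -0.6]
finger_gap: 0.0152
t 11.3 pos [ 0.5443 -0.2053  0.0539] shift mm [-0.6  0.9 -0.4] rot deg [0.11 0.04 0.22] F [-0.6  0.4 -0.6] M [0.09 0.16 0.08] gap 0.0152 q6 -1.83
```

```bash
python3 -m jog '[[[-1,-0.8,0.4,0,0,0,0],[-1,0,0,4,0,0,0],[-1,0,0,5,0,0,0],[-1,0,0,5,0,0,0],[-1,0,0,5,0,0,0],[-1,0,0,0,0,0,0]]]'
python3 -c "
from h import *
need((.5530,-.1616,.0545),167.5)"
```

```text
t: 12.05
tool_pos: [0.5484, -0.185, 0.0539]
tool_rot: [0.552, -0.444, 0.55, 0.442]
force: [0.3, -0.8, -0.6]
finger_gap: 0.0151
t 12.05 pos [ 0.5484 -0.185   0.0539] shift mm [-0.6  0.5 23.8] rot deg [0.14 0.05 0.22] F [ 0.3 -0.8 -0.6] M [ 0.09  0.03 -0.02] gap 0.0151 q6 -1.8
```

```bash
python3 -m jog '[[[-1,-0.3,0.3,5,0,0,0],[-1,0,0,5,0,0,0],[-1,0,0,5,0,0,0],[-1,0,0,5,0,0,0],[-1,0,0,3,0,0,0],[-1,0,0,0,0,0,0]]]'
python3 -c "
from h import *
need((.5552,-.1518,.0545),167.5)"
```

```text
t: 12.8
tool_pos: [0.5532, -0.1605, 0.0539]
tool_rot: [0.552, -0.444, 0.55, 0.443]
force: [-0.3, 0.3, -1.3]
finger_gap: 0.0153
t 12.8 pos [ 0.5532 -0.1605  0.0539] shift mm [-0.6 -0.1  9. ] rot deg [0.15 0.07 0.19] F [-0.3  0.3 -1.3] M [0.02 0.02 0.01] gap 0.0153 q6 -1.76
```

```bash
python3 -m jog '[[[-1,0,0,2,0,0,0],[-1,0,0,2,0,0,0],[-1,0,0,2,0,0,0],[-1,0,0,2,0,0,0],[-1,0,0,2,0,0,0],[-1,0,0,2,0,0,0]]]'
python3 -m jog '[[[-1,0,0,2,0,0,0],[-1,0,0,2,0,0,0],[-1,0,0,2,0,0,0],[-1,0,0,2,0,0,0]]]'
python3 -c "
from h import *
need((.5552,-.1518,.0545),167.5)"
```

```text
t: 13.55
tool_pos: [0.5558, -0.1485, 0.0539]
tool_rot: [0.552, -0.444, 0.55, 0.442]
force: [0.9, -0.1, -1.4]
finger_gap: 0.0152
t: 14.05
tool_pos: [0.5577, -0.1401, 0.0539]
tool_rot: [0.552, -0.444, 0.55, 0.442]
force: [0.7, -0.3, -1.1]
finger_gap: 0.0151
t 14.05 pos [ 0.5577 -0.1401  0.0539] shift mm [ -0.6  -0.1 -12. ] rot deg [0.12 0.06 0.19] F [ 0.7 -0.3 -1.1] M [ 0.    0.06 -0.01] gap 0.0151 q6 -1.72
```

```bash
python3 -m jog '[[[-1,0,0,2,0,0,0],[-1,0,0,2,0,0,0],[-1,0,0,2,0,0,0],[-1,0,0,2,0,0,0],[-1,0,0,2,0,0,0]]]'
```

```text
t: 14.68
tool_pos: [0.5588, -0.135, 0.0541]
tool_rot: [0.549, -0.446, 0.554, 0.439]
force: [-2.2, -4.5, -2.1]
finger_gap: 0.0152
```

```bash
python3 -m jog '[[[-1,0,0,2,0,0,0],[-1,0,0,2,0,0,0],[-1,0,0,2,0,0,0]]]'
```

```text
t: 15.05
tool_pos: [0.5589, -0.1345, 0.0543]
tool_rot: [0.546, -0.447, 0.559, 0.435]
force: [-1.5, -5.4, -1.1]
finger_gap: 0.0149
```

```bash
python3 -c "
from h import *
need((.5552,-.1518,.0545),167.5)"
```

```text
t 15.05 pos [ 0.5589 -0.1345  0.0543] shift mm [  0.2  -0.2 -17.6] rot deg [-0.28 -1.37  0.13] F [-1.5 -5.4 -1.1] M [-1.25  0.36 -0.01] gap 0.0149 q6 -1.69
```

```bash
python3 -m jog '[[[-1,0,0,-2.5,0,-1.4,0],[-1,0,0,0,0,0,0],[-1,0,0,0,0,0,0]]]'
python3 -c "
from h import *
need((.5552,-.1518,.0545),167.5)"
python3 -m jog '[[[-1,0,0,1,0,0,0],[-1,0,0,0,0,0,0]]]'
python3 -c "
from h import *
need((.5552,-.1518,.0545),167.5)"
```

```text
t: 15.42
tool_pos: [0.5585, -0.136, 0.0542]
tool_rot: [0.555, -0.441, 0.55, 0.442]
force: [-0.1, -1.9, -1.7]
finger_gap: 0.0152
t 15.43 pos [ 0.5585 -0.136   0.0542] shift mm [ -0.4  -0.2 -16.2] rot deg [-0.28  0.34  0.14] F [-0.1 -1.9 -1.7] M [-0.29  0.09  0.02] gap 0.0152 q6 -1.71
t: 15.68
tool_pos: [0.5586, -0.1358, 0.0543]
tool_rot: [0.554, -0.441, 0.551, 0.441]
force: [-0.3, -1.5, -1.6]
finger_gap: 0.0152
t 15.68 pos [ 0.5586 -0.1358  0.0543] shift mm [ -0.3  -0.2 -16.3] rot deg [-0.29  0.2   0.14] F [-0.3 -1.5 -1.6] M [-0.43  0.14  0.07] gap 0.0152 q6 -1.7
```

```bash
python3 -m jog '[[[-1,0,0,-2,0,0,0],[-1,0,0,0,0,0,0],[-1,0,0,0,0,0,0]]]'
python3 - <<'E'
from h import *
need((.5552,-.1518,.0545),167.5)
im=manip.camera("wrist")[:,:,::-1][150:384,140:380];im2=manip.camera("side")[:,:,::-1][170:240,250:320]
cv2.imwrite("pics/w4.png",np.hstack([cv2.resize(im,(400,400)),cv2.resize(im2,(400,400),interpolation=2)]))
E
```

```text
t: 16.05
tool_pos: [0.5585, -0.1361, 0.0542]
tool_rot: [0.555, -0.441, 0.55, 0.442]
force: [-0.2, -1.0, -1.5]
finger_gap: 0.0155
t 16.05 pos [ 0.5585 -0.1361  0.0542] shift mm [ -0.4  -0.3 -16. ] rot deg [-0.23  0.42  0.14] F [-0.2 -1.  -1.5] M [-0.17  0.    0.02] gap 0.0155 q6 -1.71
```

View pics/w4.png

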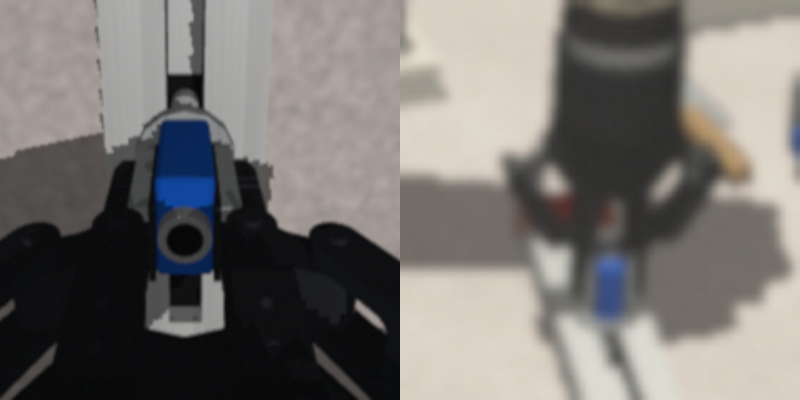

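The socket sits upright at the stop. The 2 mm back-off command only moved it 0.3 mm, so I'll repeat it and watch the force.

```bash
python3 -m jog '[[[-1,-0.4,0,-2,0,0,0],[-1,0,0,-1,0,0,0],[-1,0,0,0,0,0,0]]]'
python3 -c "
from h import *
need((.5552,-.1518,.0545),167.5)"
```

```text
t: 16.52
tool_pos: [0.5578, -0.139, 0.0546]
tool_rot: [0.555, -0.441, 0.55, 0.443]
force: [0.4, -0.5, -2.1]
finger_gap: 0.015
t 16.52 pos [ 0.5578 -0.139   0.0546] shift mm [  0.   -0.2 -13.1] rot deg [-0.22  0.44  0.14] F [ 0.4 -0.5 -2.1] M [ 0.03 -0.06  0.03] gap 0.015 q6 -1.71
```

```bash
python3 -m jog '[[[-1,0,0,1,0,0.2,0],[-1,0,0,0,0,0,0]]]'
python3 -m jog '[[[-1,0,-0.15,0,6,0,0],[-1,0,-0.15,0,6,0,0],[-1,0,0,0,0,0,0]]]'
python3 -c "
from h import *
need((.5552,-.1518,.0545),167.5)"
```

```text
t: 16.77
tool_pos: [0.5581, -0.1379, 0.0546]
tool_rot: [0.554, -0.441, 0.551, 0.442]
force: [0.6, -0.2, -2.1]
finger_gap: 0.0151
t: 17.15
tool_pos: [0.5584, -0.1378, 0.0546]
tool_rot: [0.598, -0.379, 0.595, 0.38]
force: [0.3, -0.1, -1.3]
finger_gap: 0.0154
t 17.15 pos [ 0.5584 -0.1378  0.0546] shift mm [  0.1  -3.  -14. ] rot deg [-12.51   0.25   0.12] F [ 0.3 -0.1 -1.3] M [ 0.    0.01 -0.01] gap 0.0154 q6 -1.5
```

```bash
python3 -m jog '[[[-1,0,-0.15,0,6,0,0],[-1,0,-0.15,0,6,0,0],[-1,0,-0.15,0,6,0,0],[-1,0,0,0,0,0,0]]]'
python3 -c "
from h import *
need((.5581,-.1379,.0545),77.5)"
```

```text
t: 17.65
tool_pos: [0.5588, -0.1379, 0.0546]
tool_rot: [0.65, -0.281, 0.647, 0.282]
force: [-0.6, 0.2, -1.9]
finger_gap: 0.0153
t 17.65 pos [ 0.5588 -0.1379  0.0546] shift mm [ 0.1  0.5 -0.5] rot deg [59.42  0.25 -0.15] F [-0.6  0.2 -1.9] M [-0.05  0.   -0.06] gap 0.0153 q6 -1.18
```

Turning freely (30° so far, no moment). Continuing.

```bash
python3 -m jog '[[[-1,0,-0.15,0,6,0,0],[-1,0,-0.15,0,6,0,0],[-1,0,-0.15,0,6,0,0],[-1,0,0,0,0,0,0]]]'
python3 -m jog '[[[-1,0,-0.15,0,6,0,0],[-1,0,-0.15,0,6,0,0],[-1,0,-0.15,0,6,0,0],[-1,0,0,0,0,0,0]]]'
python3 -c "
from h import *
need((.5594,-.1393,.0545),77.5)"
```

```text
t: 18.15
tool_pos: [0.559, -0.1381, 0.0545]
tool_rot: [0.686, -0.177, 0.683, 0.179]
force: [1.1, -0.4, -1.9]
finger_gap: 0.0153
t: 18.65
tool_pos: [0.5592, -0.1385, 0.0546]
tool_rot: [0.705, -0.069, 0.702, 0.071]
force: [-0.8, 0.1, -1.6]
finger_gap: 0.0152
t 18.65 pos [ 0.5592 -0.1385  0.0546] shift mm [ 0.1 -0.9  0.1] rot deg [23.91  0.18 -0.21] F [-0.8  0.1 -1.6] M [-0.01  0.04  0.01] gap 0.0152 q6 -0.56
```

```bash
python3 -m jog '[[[-1,0,-0.2,0,6,0,0],[-1,0,-0.2,0,6,0,0],[-1,0,-0.2,0,6,0,0],[-1,0,-0.2,0,5,0,0],[-1,0,0,0,0,0,0]]]'
python3 -c "
from h import *
need((.5594,-.1393,.0538),77.5)"
```

```text
t: 19.27
tool_pos: [0.5592, -0.1392, 0.0546]
tool_rot: [0.705, 0.07, 0.703, -0.067]
force: [0.2, 0.4, -2.4]
finger_gap: 0.0154
t 19.27 pos [ 0.5592 -0.1392  0.0546] shift mm [ 0.8 -0.1  0.3] rot deg [ 1.36  0.13 -0.24] F [ 0.2  0.4 -2.4] M [ 0.04 -0.02 -0.01] gap 0.0154 q6 -0.17
```

```bash
python3 -m jog '[[[-1,0,0,0,1.4,0,0],[-1,0.7,0,0,0,0,0],[-1,0.4,0,0,0,0,0],[-1,0,0,0,0,0,0]]]'
python3 -m jog '[[[0,0,0,0,0,0,0],[0,0,0,0,0,0,0],[0,0,0,0,0,0,0],[0,0,0,0,0,0,0],[0.3,0,0,0,0,0,0]]]'
python3 -m jog '[[[0.3,-10,0,0,0,0,0],[0.3,-20,0,0,0,0,0],[0.3,-30,0,0,0,0,0],[0.3,-40,0,0,0,0,0],[0.3,-30,0,0,0,0,0],[0.3,0,0,0,0,0,0]]]'
python3 - <<'E'
from h import *
import pickle
need((.5594,-.1393,.0538),77.5)
P=manip.camera_params("wrist");pickle.dump(P,open("w5.pkl","wb"));im=manip.camera("wrist")[:,:,::-1];cv2.imwrite("pics/w5.png",im)
E
```

```text
t: 19.77
tool_pos: [0.5593, -0.1392, 0.0539]
tool_rot: [0.704, 0.077, 0.702, -0.074]
force: [-1.0, 0.3, -0.7]
finger_gap: 0.0151
t: 20.4
tool_pos: [0.5603, -0.1395, 0.0549]
tool_rot: [0.705, 0.077, 0.701, -0.074]
force: [0.8, 0.1, -0.2]
finger_gap: 0.0558
t: 21.15
tool_pos: [0.5595, -0.1399, 0.1917]
tool_rot: [0.706, 0.077, 0.701, -0.075]
force: [0.6, -0.6, -1.0]
finger_gap: 0.0554
t 21.15 pos [ 0.5595 -0.1399  0.1917] shift mm [ 1.379e+02  1.000e-01 -1.200e+00] rot deg [ 0.23  0.39 -0.21] F [ 0.6 -0.6 -1. ] M [-0.06  0.02 -0.03] gap 0.0554 q6 -0.15
```

View pics/w5.png

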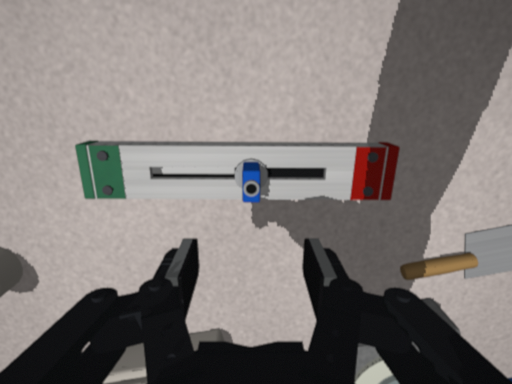

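The socket stands across the slot with its flange on the rail and its collar at (251,187). The gripper is clear of it. A numeric check before handing in.

```bash
python3 - <<'E'
from h import *
import pickle
P=pickle.load(open("w5.pkl","rb"));im=cv2.imread("pics/w5.png")
m=cv2.inRange(cv2.cvtColor(im,cv2.COLOR_BGR2HSV),(105,110,40),(125,255,255));m[:, :220]=0;m[:,280:]=0
e=[[np.nonzero(m[r])[0].min(),np.nonzero(m[r])[0].max(),r] for r in range(166,202,5)];print(e)
s0,s1=[onz("wrist",p,.028,P)[:2] for p in((150,173),(325,173.5))];u=(s1-s0)/np.linalg.norm(s1-s0);mid=(s0+s1)/2
c=onz("wrist",(251,187.5),.076,P)[:2]-mid;print("slot len",np.linalg.norm(s1-s0),"collar x,y in slot",c@u,-c[0]*u[1]+c[1]*u[0])
# top face edges (z=.072): block long axis from front half of mask
for cols in(0,1):
    a=onz("wrist",(e[3][cols],e[3][2]),.072,P);b=onz("wrist",(e[6][cols],e[6][2]),.072,P);d=(b-a)[:2];print("edge yaw rel slot",np.degrees(np.arctan2(u[0]*d[1]-u[1]*d[0],d@u)))
E
python3 -m jog '[[[0.3,-30,0,0,0,0,0],[0.3,0,0,0,0,0,0]]]'
python3 -c "
from rig import manip
manip.finish_job()"
```

```text
t: 21.45
tool_pos: [0.5572, -0.1392, 0.2173]
tool_rot: [0.703, 0.077, 0.703, -0.074]
force: [0.6, -0.1, -0.1]
finger_gap: 0.0555
the job is handed in; nothing more can be doneTraceback (most recent call last):
  File "<stdin>", line 5, in <module>
    return umr_minimum(a, axis, None, out, keepdims, initial, where)
ValueError: zero-size array to reduction operation minimum which has no identity
```

The check script crashed, and because I had chained the commands the job was handed in anyway. I'll rerun the check on the saved picture so I can report what it shows.

Run:
```python
from h import *
import pickle
P=pickle.load(open("w5.pkl","rb"));im=cv2.imread("pics/w5.png")
m=cv2.inRange(cv2.cvtColor(im,cv2.COLOR_BGR2HSV),(100,110,40),(130,255,255));m[:, :220]=0;m[:,280:]=0
e=[(c.min(),c.max(),r) for r in range(164,203,3) if len(c:=np.nonzero(m[r])[0])>8];print(*e)
s0,s1=[onz("wrist",p,.028,P)[:2] for p in((150,173),(325,173.5))];u=(s1-s0)/np.linalg.norm(s1-s0);mid=(s0+s1)/2
c=onz("wrist",(251,187.5),.076,P)[:2]-mid;print("slot len",np.linalg.norm(s1-s0),"collar x,y in slot",c@u,-c[0]*u[1]+c[1]*u[0])
f=[x for x in e if x[2]>=180]
for k in(0,1):
    a,b=[onz("wrist",(q[k],q[2]),.074,P) for q in(f[0],f[-1])];d=(b-a)[:2];print("edge vs slot deg",np.degrees(np.arctan2(u[0]*d[1]-u[1]*d[0],d@u)))
```

```text
(np.int64(244), np.int64(258), 164) (np.int64(243), np.int64(259), 167) (np.int64(243), np.int64(259), 170) (np.int64(242), np.int64(259), 173) (np.int64(243), np.int64(259), 176) (np.int64(243), np.int64(259), 179) (np.int64(243), np.int64(259), 197) (np.int64(243), np.int64(259), 200)
slot len 0.17867003189457914 collar x,y in slot 0.013316636783964718 0.0002465678402251998
edge vs slot deg -90.21628526058473
edge vs slot deg -89.22603889450322
```

The blue socket is in the rail slot, turned across it at the stop and let go. I handed the job in at about 21.5 s; the hand-in reports no verdict.

- **Sequence:** I lifted the socket from the rack and lowered it into the slot about 55 mm from the middle, on the green side. I slid it until the stop was felt about 16 mm past the middle, backed off about 2 mm, and turned it 90°. The turn met no noticeable resistance. I then pressed it lightly onto the rail, released it and backed away.
- **Forces:** The tool's readings showed about 5–6 N at most against the stop. The tool tilted about 1.4° while pushing, and I straightened it before turning.
- **Last checks (final wrist picture):** The collar sits 13 mm past the middle and 0.2 mm off the slot's centre line, and the block is within 1° of square. The flange looked down on the rail, which fits the tool stopping at the same height as when it first seated.
- **What went wrong:** My first run of that numeric check crashed on an empty mask row, and the chained command handed the job in before I saw it. I reran the check afterwards on the picture saved just before hand-in, and it passed.
- **Not checked:** I did not measure the spare or the bystanders at the end. The arm's readings showed no unexpected contact.

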